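# Push the axle home in the bobbin stand

## Task

The axle of the little wooden bobbin stand lies in its rest. Take it by the steel shaft and push its round nose partway into the brass-rimmed bore of the stand, then let go, take it further back by the wooden knob behind the collar, and push it fully home until the collar sits flush against the brass rim. A brake inside the bore drags, so keep pushing through that, but do not force anything and feel for the stop; leave the axle there, let go, and do not disturb the goods around it.

Things in the scene. Friction and masses are not known exactly. Their poses are not given: they have to be found in the camera images.
- axle_shaft (a point): Middle of the axle's free steel shaft, on its axis; where to grip it in the rest. x points along the axle to its nose. The shaft is 12 mm in diameter with a hemispherical nose; the nose tip is 80 mm ahead (+x) of this point, the collar's front face 80 mm behind. The axle (0.07 to 0.14 kg) balances about 35 mm behind this point. It starts level, axis 45 mm above the table.
- axle_collar (a point): Centre of the front face of the axle's collar, on the axis; x points to the nose, whose tip is 160 mm ahead. The collar is a steel disc 32 mm in diameter, 8 mm thick, behind this point (-x); behind it is the wooden knob, a cylinder 22 mm in diameter and 45 mm long, its middle 30.5 mm and its end 53 mm behind this point.
- bore_mouth (a point): Centre of the bore's mouth in the face of the brass rim (25 mm outside diameter, standing 3 mm out of the wooden cheek), 45 mm above the table. x points level into the bore, z up. The bore is straight, 14 mm in diameter, 183 mm deep. The axle is home when its collar's front face meets this rim, a rigid stop, with the nose 160 mm in. Keep the push under 20 N.
- stand: Bobbin stand screwed to the table: base 200x110x12 mm, wooden cheeks 80 mm wide, top 76 mm high, empty bobbin between. Origin under the middle of its base, x along the bore, 93 mm past the mouth. Hidden brake cup in the bore: the nose meets it 75 to 115 mm deep; from there it drags at about 8 N (more if fast), slides along to the end, does not spring back and is not the stop.
- rest: Wooden rest fixed to the table, in which the axle starts: base 150x70x8 mm and two forks 12 mm thick, 36 mm wide, 53 mm high, 60 mm either side of its origin along its x. The axle lies along x in their slots, 15 mm wide and open at the top; between the forks all is clear above 8 mm. Origin under the middle of the base.
- axle: The loose axle as a whole: same origin and axes as point axle_collar. Total length 213 mm.
- scrubby_peach: peach round crochet scrubby, 88 mm across, 43 mm high; bystander to leave alone. Origin under its centre.
- coasters_plum: plum round stack of crochet coasters, 115 mm across, 28 mm high; bystander to leave alone. Origin under its centre.
- case_jade: jade-green glasses sleeve, 202x79x24 mm, long side along its x; bystander to leave alone. Origin under its centre.

How it is judged:
On the way, in this order (a step that is already met when the one before it is completed fails the run):
1. held by the shaft ahead of the collar, the axle's nose is at least 30 mm inside the bore (x of axle_collar in the frame of bore_mouth between -0.13 and -0.01 m and x of the grasp point in the frame of axle_collar above 0.003 m and contact force between the fingers and axle above 1 N and angle between the x axis of axle_collar and the x axis of bore_mouth, either way round below 0.15 rad and y of axle_collar in the frame of bore_mouth between -0.012 and 0.012 m and z of axle_collar in the frame of bore_mouth between -0.012 and 0.012 m), for 0.1 s.
2. let go of partway in: nothing of the robot touches the axle while it stays in the bore, not yet home (x of axle_collar in the frame of bore_mouth between -0.14 and -0.01 m and not (contact force between the arm and axle above 0.05 N) and not (contact force between the fingers and axle above 0.05 N) and angle between the x axis of axle_collar and the x axis of bore_mouth, either way round below 0.15 rad), for 0.1 s.
3. taken again by the knob behind the collar, before it is home (x of axle_collar in the frame of bore_mouth between -0.14 and -0.005 m and x of the grasp point in the frame of axle_collar between -0.06 and -0.003 m and contact force between the fingers and axle above 1 N), for 0.1 s.
At the end, for the whole second after the job is handed in: The axle is home in the bore: collar face within 1.5 mm of the brass rim, within 3 mm of the bore's axis, in line within 0.04 rad, at rest and released (x of axle_collar in the frame of bore_mouth above -0.0015 m and angle between the x axis of axle_collar and the x axis of bore_mouth, either way round below 0.04 rad and linear speed of axle below 0.01 m/s and contact force between the fingers and axle below 0.05 N and y of axle_collar in the frame of bore_mouth between -0.003 and 0.003 m and z of axle_collar in the frame of bore_mouth between -0.003 and 0.003 m); the robot touches nothing.
It fails at once if the axle is forced: more than 25 N between axle and stand while the fingers act on it (contact force between axle and stand above 25 N and contact force between the fingers and axle above 1 N).
It fails at once if the scrubby_peach is shoved more than 15 mm (distance of scrubby_peach from where it was at the start of the episode above 0.015 m).
It fails at once if the coasters_plum is shoved more than 15 mm (distance of coasters_plum from where it was at the start of the episode above 0.015 m).
It fails at once if the case_jade is shoved more than 15 mm (distance of case_jade from where it was at the start of the episode above 0.015 m).
It also fails if it takes over 69 s, if anything falls off the work surface, if the arm or the gripper's body presses on something with over 40 N, if the wrist force passes 120 N, or if a joint passes its speed limit or range.

## Robot

A 7-joint arm with a two-finger parallel gripper is mounted at the origin on a cart in front of the work surface, level with it; the furniture and walls round the work are solid. World frame = base frame: x ahead of the robot, y to its left, z up, the work surface at z = 0. Lengths are in m, angles in rad, forces in N, time in s.
With the tool pointing down it reaches from about 0.425 to 0.925 m from the base axis. Payload 6.8 kg.
Tool frame: the origin (TCP) lies on the centre line of the jaws, within the pads' length; the fingertips stand 17 mm ahead of it and the grasp point (between the pads) lies 2 mm behind it; z points along the fingers, x is the direction in which the jaws open and shut, and the axes are right-handed (so a half turn about z gives the same grasp; the last joint's range is limited). The gripper opens to 85 mm and grips with 20 to 120 N. Pads are 22 mm wide; open, the fingers measure 114 mm over their backs; the gripper's body (76 mm by 85 mm) begins 54 mm behind the grasp point. The pads swing forward as they close: fully open they stand 13 mm farther back than shut.
Start: joints at [-1.394, 0.477, 0.022, 1.555, -0.011, 1.109, -0.083], TCP at [0.19, 0.648, 0.248] pointing down, gripper open.
Joint ranges: [-2.96, 2.96], [-0.34, 2.1], [-1.41, 1.46], [0.24, 2.44], [-1.37, 4.51], [0.17, 1.92], [-2.96, 2.96]. Speed limits (rad/s): [2.39, 2.39, 3.14, 3.14, 3.14, 3.14, 3.14].

## Interface

Orientations are given as a rotation vector (axis times angle).
In Python, from bench import r gives the robot as it stands.
- The arm moves only by the tool arm_command, never from a script. Its argument "increments" is a list of rows, each a list of 3 entries, a list of its own where there are three numbers: the shift along the world's x, y, z in m, then the turn, a rotation vector about the world's x, y, z in rad, then the opening in per cent of the stroke, from 0 (shut) to 100 (fully open). A call has 1 to 10 rows; each row is the pose to reach, as a shift and turn from the pose commanded when the call began; what a row does not reach only later rows make up. A row lasts 1/10 s, in which the tool goes at most 50 mm and 8.59 degrees, less where a joint would pass 70% of its speed; a pose out of reach is approached as far as the arm can. A call with a gripper value outside its range is refused whole. The fingers move at their own pace and stop on an object; "newtons" is the grip in N (left out, the last holds). Time passes only in rows, so rows that repeat a pose let the fingers close. It gives the time, the measured TCP pose, the force and the opening at its end, in the units of the state.
- r.get_obs(): the state, without advancing time (a new reading comes with each control period).
- r.grab_frame(name): name is "side" or "top"; returns the picture (420x560x3 uint8, blue, green, red); there is no depth.
- r.camera_model(name): a dict with "camera_matrix" (3x3 intrinsics, pixels), "camera_from_world" (4x4, takes a point from world to camera coordinates). Camera axes: x right, y down, z forward; pixel columns grow to the right and rows downward; lengths in m; the calibration is good to about 2 mm. A picture is of the moment at which its call begins. camera_model takes no time and is no camera call.
- r.hand_in(): hands the job in, once; it reports no verdict.
The state is a dict: "clock": time; "joints": joint angles; "qvel": joint speeds; "tau": joint torques, N m; "tcp_pos": TCP position; "orientation": TCP orientation; "contact_force": force on the tool from outside, world axes, zero at the start; "moment": the same for the moment, N m; "grip_width": finger opening in m.
Only numpy, scipy, OpenCV 4.12 (cv2) and the standard library are available. Lean on these libraries where they do the work, as an engineer would, in place of code of your own. Each camera call takes 0.05 s, during which the arm holds its last target. There are 200 camera calls.

## Working session

There is one attempt and no reset: what is moved stays moved. The work goes in short steps, Python scripts to look and compute and a tool call to move; the robot and the scene stay as the last step left them, time stands still between calls to the robot, and variables do not carry over. Pictures are saved under pics/ and viewed, about 8 in all and at most 12, crops included, and the job is handed in when it is done.

Besides the shell and the picture viewer there is one more tool, called after "Call:" by a JSON object that holds its "name" and its "arguments", one argument or row to a line. arm_command: Moves the arm, as the interface text tells. Its arguments: {"type":"object","properties":{"increments":{"type":"array","items":{"type":"array"}},"newtons":{"type":"number"}},"required":["increments"]}

```bash
mkdir -p pics
python3 - <<'E'
from bench import r
import cv2
for n in("side","top"):
    cv2.imwrite(f"pics/{n}0.png",r.grab_frame(n)); c=r.camera_model(n); print(n,c["camera_matrix"],c["camera_from_world"])
print(r.get_obs())
E
```

```text
side [[426.33952211   0.         277.96802818]
 [  0.         426.33952211 202.38371881]
 [  0.           0.           1.        ]] [[-9.99954568e-01 -1.89642898e-04 -9.53027273e-03  5.55950726e-01]
 [ 8.73433198e-03  3.82180830e-01 -9.24046279e-01  6.09365615e-02]
 [ 3.81752635e-03 -9.24087538e-01 -3.82161810e-01  1.32064360e+00]
 [ 0.00000000e+00  0.00000000e+00  0.00000000e+00  1.00000000e+00]]
top [[396.00249585   0.         277.82501376]
 [  0.         396.00249585 210.74198031]
 [  0.           0.           1.        ]] [[ 0.00637176 -0.99996511  0.00540117 -0.0051447 ]
 [-0.9965108  -0.00679907 -0.08318657  0.54769577]
 [ 0.08322039 -0.00485228 -0.99651935  1.17658536]
 [ 0.          0.          0.          1.        ]]
{'clock': 0.1, 'joints': array([-1.39408161,  0.47768872,  0.02234593,  1.55638467, -0.01147793,
        1.10931055, -0.08305459]), 'qvel': array([-1.85544593e-05, -1.93966380e-03,  3.79189210e-04, -3.35525390e-03,
        1.26928347e-03, -1.59652006e-03, -5.58263666e-04]), 'tau': array([ 4.76664252e-03, -5.97760606e+01,  1.61383163e+00, -2.81951791e+01,
        1.28253055e-02,  4.98559530e-03,  1.68846901e-05]), 'tcp_pos': array([0.18953189, 0.64729715, 0.2474287 ]), 'orientation': array([ 2.51328151e+00,  1.88309931e+00, -1.94885661e-03]), 'contact_force': array([ 0.61382089, -0.12037186, -0.22548395]), 'moment': array([-0.00230621,  0.03742337, -0.00481067]), 'grip_width': 0.08512766285655414}
```

View pics/top0.png

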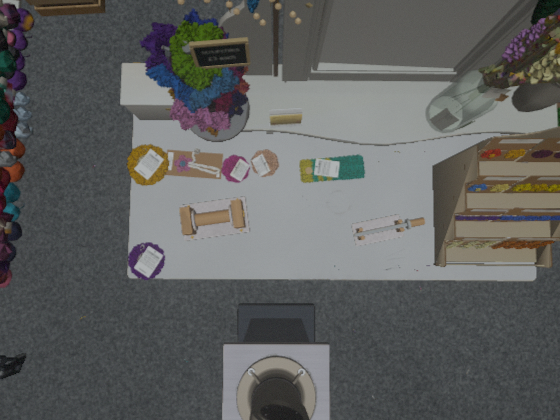

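View pics/side0.png

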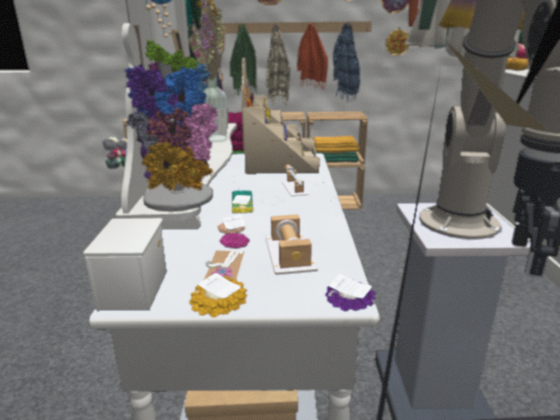

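Run:
```python
import cv2,numpy as np
t=cv2.imread("pics/top0.png")
k=8
a=cv2.resize(t[194:240,176:252],None,fx=k,fy=k,interpolation=cv2.INTER_CUBIC)
b=cv2.resize(t[210:248,350:430],None,fx=k,fy=k,interpolation=cv2.INTER_CUBIC)
a=a[:,:]; w=640
a=cv2.copyMakeBorder(a,0,0,0,w-a.shape[1],0); 
im=np.vstack([a[:296],b]); 
im=np.vstack([a,b])[:, :]; im=im[:600] if False else im
im=cv2.resize(im,None,fx=.85,fy=.85,interpolation=cv2.INTER_AREA); print(im.shape)
cv2.imwrite("pics/crop0.png",im)
```

```text
(571, 544, 3)
```

View pics/crop0.png

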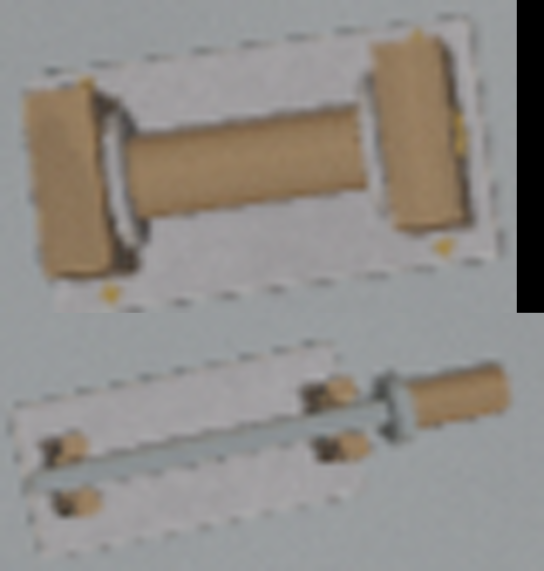

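```bash
cat > h.py <<'E'
import numpy as np
from bench import r
from scipy.optimize import least_squares
def proj(n,P):
    c=r.camera_model(n);P=np.atleast_2d(P);q=P@c["camera_from_world"][:3,:3].T+c["camera_from_world"][:3,3]
    q=q@c["camera_matrix"].T;return q[:,:2]/q[:,2:]
def world(s,P):
    c,d=np.cos(s[2]),np.sin(s[2]);P=np.array(P,float);return np.c_[P[:,0]*c-P[:,1]*d+s[0],P[:,0]*d+P[:,1]*c+s[1],P[:,2]]
def fit(n,P,uv,s0):
    f=lambda s:(proj(n,world(s,P))-uv).ravel()
    o=least_squares(f,s0,loss="soft_l1",f_scale=.5);return o.x,f(o.x).reshape(-1,2)
E
python3 - <<'E'
from h import *
np.set_printoptions(precision=4,suppress=True)
px=lambda a,top:np.array([[ (176 if top else 350)+u/6.8-.5+.07,(194 if top else 210)+(v-(0 if top else 312.8))/6.8-.43] for u,v in a])
# stand x -> left in image (+y), y -> toward robot(-x)=down in image
P=[(.1,-.055,.012),(-.1,-.055,.012),(-.1,.055,.012),(.1,.055,.012)]
uv=[(27,75),(467,15),(497,258),(55,312)]
P+=[(-.06,-.04,.076),(-.09,-.04,.076),(-.09,.04,.076),(-.06,.04,.076)]; uv+=[(372,42),(437,35),(470,220),(398,230)]
P+=[(.09,-.04,.076),(.06,-.04,.076),(.06,.04,.076),(.09,.04,.076)]; uv+=[(25,92),(92,85),(112,265),(45,278)]
P+=[(-.092,0,.0575)];uv+=[(459,132)]
s,e=fit("top",P,px(uv,1),[.48,.18,1.71]);print("stand",s,np.degrees(s[2]));print(e.round(1).tolist())
m=world(s,[(-.093,0,.045)]);print("mouth",m)
P=[(.075,-.035,.008),(-.075,-.035,.008),(-.075,.035,.008),(.075,.035,.008)]
s2,e=fit("top",P,px([(12,405),(333,343),(365,493),(40,553)],0),[.45,-.25,1.78]);print("rest",s2,np.degrees(s2[2]),e.round(1).tolist())
# axle origin at collar
P=[(.16,0,.045),(-.053,.0,.045),(-.004,.016,.045),(-.004,-.016,.045),(0.1,0,.051)]
s3,e=fit("top",P[:4],px([(30,483),(507,386),(402,438),(393,374)],0),[.45,-.25,1.78]);print("axle",s3,np.degrees(s3[2]),e.round(1).tolist())
print("shaft pt",world(s3,[(.08,0,.045)]),world(s3,[(.06,0,.045)]))
E
```

```text
stand [0.5254 0.1911 1.7124] 98.11506811553625
[[0.3, -0.1], [0.6, -0.0], [0.8, -0.1], [0.4, 0.8], [-0.2, 0.3], [0.5, -0.1], [-0.8, 0.1], [-0.6, -0.0], [-0.7, -0.1], [-0.2, -0.5], [0.1, 0.5], [-0.4, -0.0], [0.2, -0.3]]
mouth [[0.5385 0.0991 0.045 ]]
rest [ 0.4935 -0.3057  1.7623] 100.96982048704554 [[-0.5, -0.4], [0.2, -0.2], [0.2, 0.2], [-0.0, 0.4]]
axle [ 0.5096 -0.3843  1.7767] 101.79767942467456 [[0.1, -0.1], [-0.1, -0.1], [0.5, 0.8], [-0.6, -0.3]]
shaft pt [[ 0.4932 -0.306   0.045 ]] [[ 0.4973 -0.3256  0.045 ]]
```

Call:
{"name": "arm_command", "arguments": {
  "increments": [
    [[0.31,-0.398,0],[0,0,-0.6],60],
    [[0.31,-0.398,0],[0,0,-0.6],60],
    [[0.31,-0.398,0],[0,0,-0.6],60],
    [[0.31,-0.398,0],[0,0,-0.6],60],
    [[0.31,-0.398,0],[0,0,-0.6],60],
    [[0.31,-0.398,0],[0,0,-0.6],60],
    [[0.31,-0.398,0],[0,0,-0.6],60],
    [[0.31,-0.398,0],[0,0,-0.6],60],
    [[0.31,-0.398,0],[0,0,-0.6],60],
    [[0.31,-0.398,0],[0,0,-0.6],60]
  ]
}}

```text
clock: 1.1
tcp_pos: [0.4976, 0.2515, 0.2482]
orientation: [-2.958, -1.057, 0.0]
contact_force: [1.0, 1.3, -0.1]
grip_width: 0.0514
```

Call:
{"name": "arm_command", "arguments": {
  "increments": [
    [[-0.004,-0.571,-0.1],[0,0,-0.487],60],
    [[-0.004,-0.571,-0.1],[0,0,-0.487],60],
    [[-0.004,-0.571,-0.1],[0,0,-0.487],60],
    [[-0.004,-0.571,-0.1],[0,0,-0.487],60],
    [[-0.004,-0.571,-0.1],[0,0,-0.487],60],
    [[-0.004,-0.571,-0.1],[0,0,-0.487],60],
    [[-0.004,-0.571,-0.1],[0,0,-0.487],60],
    [[-0.004,-0.571,-0.1],[0,0,-0.487],60],
    [[-0.004,-0.571,-0.1],[0,0,-0.487],60],
    [[-0.004,-0.571,-0.1],[0,0,-0.487],60]
  ]
}}

```text
clock: 2.1
tcp_pos: [0.4931, -0.2408, 0.1615]
orientation: [-3.126, -0.313, 0.0]
contact_force: [1.1, 0.7, -0.3]
grip_width: 0.0512
```

```bash
python3 -c "
from bench import r
o=r.get_obs();print(o['tcp_pos'],o['orientation'],o['joints'])"
```

```text
[ 0.49305504 -0.2407877   0.16153033] [-3.12562379e+00 -3.12759304e-01  1.82226011e-04] [-0.09522933  0.41640677  0.55451747  1.97011932 -0.2921076   0.8336941
  0.81908547]
```

Call:
{"name": "arm_command", "arguments": {
  "increments": [
    [[0.003,-0.08,-0.04],[0,0,0],60],
    [[0.003,-0.08,-0.04],[0,0,0],60],
    [[0.003,-0.08,-0.04],[0,0,0],60],
    [[0.003,-0.08,-0.04],[0,0,0],60]
  ]
}}

```text
clock: 2.5
tcp_pos: [0.4956, -0.3196, 0.1212]
orientation: [-3.126, -0.309, 0.003]
contact_force: [0.3, 0.8, -0.2]
grip_width: 0.0511
```

```bash
python3 -c "
from bench import r
import cv2
o=r.get_obs();print(o['tcp_pos'],o['orientation'],o['contact_force'])
t=r.grab_frame('top');cv2.imwrite('pics/t1.png',cv2.resize(t[190:270,330:440],None,fx=6,fy=6,interpolation=2))"
```

```text
[ 0.49556308 -0.31955181  0.12122726] [-3.12553251e+00 -3.08936654e-01  2.83681551e-03] [ 0.33462732  0.84019906 -0.24483705]
```

View pics/t1.png

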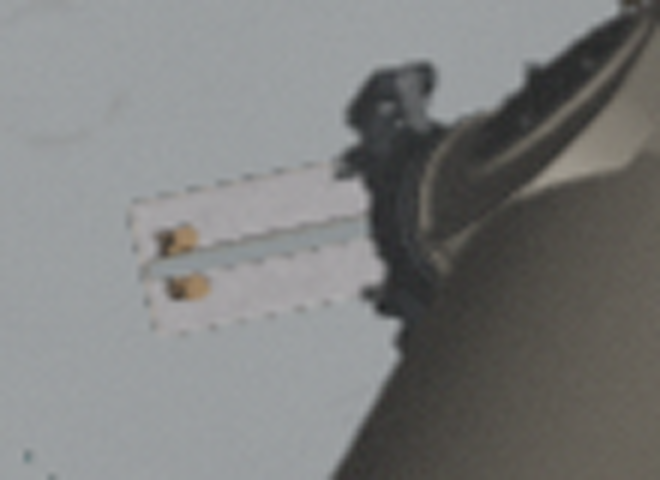

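Call:
{"name": "arm_command", "arguments": {
  "increments": [
    [[0.001,-0.001,-0.04],[0,0,0],60],
    [[0.001,-0.001,-0.078],[0,0,0],60],
    [[0.001,-0.001,-0.078],[0,0,0],60],
    [[0.001,-0.001,-0.078],[0,0,0],60],
    [[0.001,-0.001,-0.078],[0,0,0],0],
    [[0.001,-0.001,-0.078],[0,0,0],0],
    [[0.001,-0.001,-0.078],[0,0,0],0],
    [[0.001,-0.001,-0.078],[0,0,0],0],
    [[0.001,-0.001,-0.078],[0,0,0],0],
    [[0.001,-0.001,-0.078],[0,0,0],0]
  ],
  "newtons": 60
}}

```text
clock: 3.55
tcp_pos: [0.4984, -0.3206, 0.0458]
orientation: [3.125, 0.312, 0.004]
contact_force: [-1.0, 1.1, 8.0]
grip_width: 0.01
```

Call:
{"name": "arm_command", "arguments": {
  "increments": [
    [[0,0,0],[0,0,0],0],
    [[0,0,0],[0,0,0],0],
    [[0,0,0],[0,0,0],0]
  ]
}}

```text
clock: 3.85
tcp_pos: [0.4984, -0.3205, 0.0458]
orientation: [3.125, 0.312, 0.004]
contact_force: [-1.7, 1.4, 7.9]
grip_width: 0.01
```

```bash
python3 -c "
from bench import r
o=r.get_obs();print(o['tcp_pos'],o['orientation'],o['contact_force'],o['moment'],o['grip_width'])
"
```

```text
[ 0.49837169 -0.32053594  0.04578594] [3.12532451 0.31217569 0.00366845] [-1.67460823  1.39582677  7.89541486] [0.27844764 0.26092494 0.08377854] 0.00999448273769757
```

Call:
{"name": "arm_command", "arguments": {
  "increments": [
    [[0,0,0.01],[0,0,0],0],
    [[0,0,0.02],[0,0,0],0],
    [[0,0,0.04],[0,0,0],0],
    [[0,0,0.06],[0,0,0],0],
    [[0,0,0.08],[0,0,0],0],
    [[0,0,0.08],[0,0,0],0],
    [[0,0,0.08],[0,0,0],0]
  ]
}}

```text
clock: 4.55
tcp_pos: [0.4976, -0.32, 0.1245]
orientation: [3.126, 0.312, 0.002]
contact_force: [0.0, 0.6, -1.1]
grip_width: 0.0099
```

```bash
python3 -c "
from bench import r
import cv2,numpy as np
o=r.get_obs();print(o['tcp_pos'],o['orientation'],o['contact_force'],o['moment'],o['grip_width'])
t=r.grab_frame('top');s=r.grab_frame('side')
cv2.imwrite('pics/t2.png',t);cv2.imwrite('pics/s2.png',s)
a=cv2.resize(t[190:260,330:440],None,fx=5,fy=5,interpolation=2)
b=cv2.resize(s[150:200,260:370],None,fx=5,fy=5,interpolation=2)
cv2.imwrite('pics/v2.png',np.vstack([a,b]))"
```

```text
[ 0.49763615 -0.32004076  0.12451053] [3.12575488e+00 3.12236656e-01 1.69393785e-03] [ 0.01386325  0.58287188 -1.1426405 ] [ 0.05454181  0.02917055 -0.01791935] 0.009898970357806762
```

View pics/v2.png

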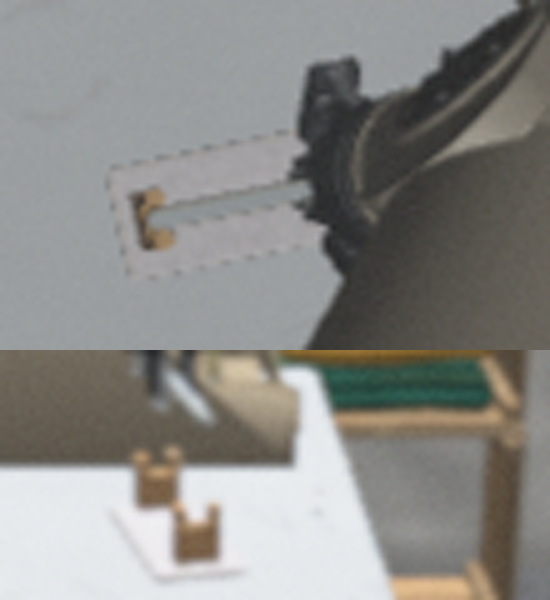

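Call:
{"name": "arm_command", "arguments": {
  "increments": [
    [[0.009,0.04,0],[0,0,-0.02],0],
    [[0.019,0.09,0],[0,0,-0.04],0],
    [[0.029,0.14,0],[0,0,-0.056],0],
    [[0.039,0.19,0],[0,0,-0.056],0],
    [[0.049,0.24,0],[0,0,-0.056],0],
    [[0.057,0.28,-0.02],[0,0,-0.056],0],
    [[0.059,0.29,-0.04],[0,0,-0.056],0],
    [[0.059,0.29,-0.06],[0,0,-0.056],0],
    [[0.059,0.29,-0.06],[0,0,-0.056],0],
    [[0.059,0.29,-0.06],[0,0,-0.056],0]
  ]
}}

```text
clock: 5.65
tcp_pos: [0.5558, -0.0308, 0.0636]
orientation: [3.133, 0.223, -0.003]
contact_force: [0.2, -0.5, -0.6]
grip_width: 0.0094
```

```bash
python3 -c "
from bench import r
import cv2,numpy as np
o=r.get_obs();print(o['tcp_pos'],o['orientation'],o['contact_force'],o['moment'],o['grip_width'])
t=r.grab_frame('top');s=r.grab_frame('side')
cv2.imwrite('pics/t3.png',t);cv2.imwrite('pics/s3.png',s)
a=cv2.resize(t[180:250,220:340],None,fx=5,fy=5,interpolation=2)
b=cv2.resize(s[175:225,250:370],None,fx=5,fy=5,interpolation=2)
cv2.imwrite('pics/v3.png',np.vstack([a,b]))"
```

```text
[ 0.55578553 -0.030844    0.06359714] [ 3.13310258e+00  2.22914048e-01 -2.95431073e-03] [ 0.23736593 -0.51924322 -0.58463651] [ 0.02650705 -0.0674596   0.00435294] 0.009368198241675419
```

View pics/v3.png

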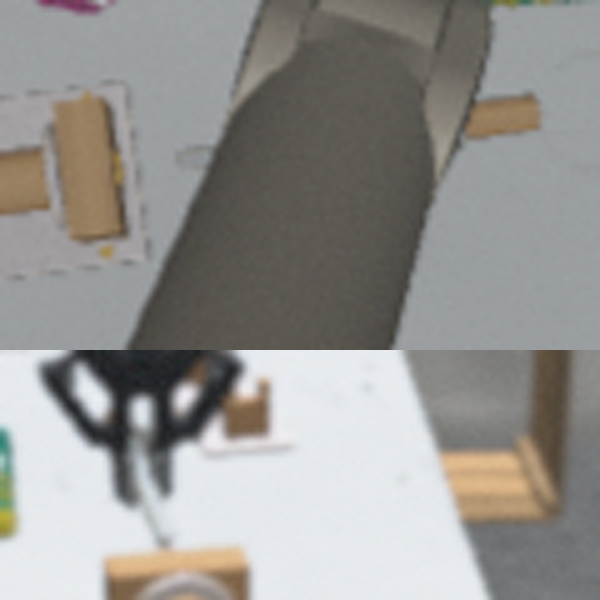

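```bash
cat >> h.py <<'E'
def dirv(yaw,p): return np.array([np.cos(yaw)*np.cos(p),np.sin(yaw)*np.cos(p),np.sin(p)])
def axlefit(obs,s0):
    # obs: (cam, along, u, v, weight); s: collar xyz,yaw,pitch
    f=lambda s:np.concatenate([w*(proj(c,s[:3]+a*dirv(s[3],s[4]))[0]-(u,v)) for c,a,u,v,w in obs])
    o=least_squares(f,s0);return o.x,f(o.x)
E
python3 - <<'E'
from h import *
np.set_printoptions(precision=4,suppress=True)
k=lambda u,v:(220+u/5-.4,180+v/5-.4)
q=lambda u,v:(250+u/5-.4,175+(v-350)/5-.4)
obs=[("top",.158,*k(177,156),1),("top",-.053,*k(540,113),1),("side",.158,*q(166,543),1)]
s,e=axlefit(obs,[.57,-.11,.065,1.71,0]);print(s,np.degrees(s[3:]),e)
n=s[:3]+.16*dirv(s[3],s[4]);print("nose",n)
o=r.get_obs();d=dirv(s[3],s[4]);print("grip along",(o['tcp_pos']-s[:3])@d, "axis pt at grip",s[:3]+d*((o['tcp_pos']-s[:3])@d),o['tcp_pos'])
print("predicted side of shaft", [proj("side",s[:3]+a*d)[0] for a in (.1,.12,.14,.16)])
# where bore axis projects vs stand in side image: far cheek top corners
S=[.5254,.1911,1.7124]
print("side pred cheek top(+x end)",proj("side",world(S,[(.09,-.04,.076),(.09,.04,.076),(-.09,-.04,.076),(-.09,.04,.076)])))
E
```

```text
[ 0.561  -0.0905  0.0864  1.6891 -0.1413] [96.7772 -8.0955] [ 0.178   0.3888 -0.2108  0.026  -0.4092 -0.0757]
nose [0.5423 0.0668 0.0639]
grip along 0.06194782559792559 axis pt at grip [ 0.5537 -0.0296  0.0777] [ 0.5568 -0.0311  0.0647]
predicted side of shaft [array([279.9552, 203.0176]), array([280.7736, 206.4135]), array([281.6143, 209.9022]), array([282.4783, 213.4873])]
side pred cheek top(+x end) [[279.1687 245.7717]
 [311.6331 243.2959]
 [269.9472 215.5542]
 [298.0481 213.6712]]
```

Call:
{"name": "arm_command", "arguments": {
  "increments": [
    [[0.0005,0,-0.01],[0,0,0],0],
    [[0.0005,0,-0.019],[0,0,0],0],
    [[0.0005,0,-0.019],[0,0,0],0],
    [[-0.001,0.01,-0.019],[0,0,0],0],
    [[-0.0023,0.02,-0.019],[0,0,0],0],
    [[-0.0023,0.02,-0.019],[0,0,0],0],
    [[-0.0023,0.02,-0.019],[0,0,0],0]
  ]
}}

```text
clock: 6.45
tcp_pos: [0.5543, -0.0093, 0.0453]
orientation: [-3.133, -0.227, -0.001]
contact_force: [-0.9, -1.1, -1.2]
grip_width: 0.0099
```

```bash
python3 -c "
from bench import r
import cv2,numpy as np
o=r.get_obs();print(o['tcp_pos'],o['orientation'],o['contact_force'],o['moment'],o['grip_width'])
t=r.grab_frame('top');s=r.grab_frame('side')
cv2.imwrite('pics/t4.png',t);cv2.imwrite('pics/s4.png',s)
a=cv2.resize(t[190:230,230:330],None,fx=7,fy=7,interpolation=2)
b=cv2.resize(s[190:232,240:340],None,fx=7,fy=7,interpolation=2)
cv2.imwrite('pics/v4.png',np.vstack([a,b]))"
```

```text
[ 0.55427981 -0.00929678  0.04526709] [-3.13320916e+00 -2.26786632e-01 -7.18833248e-04] [-0.85469222 -1.09087942 -1.24171469] [ 0.01487518 -0.01847461  0.01765507] 0.009885137778460555
```

View pics/v4.png

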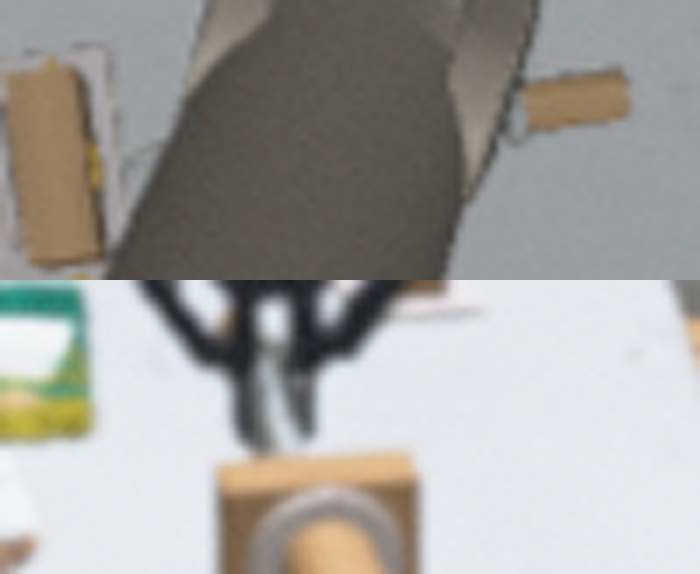

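Run:
```python
from h import *
np.set_printoptions(precision=4,suppress=True)
k=lambda u,v:(230+u/7-.43,190+v/7-.43)
S=[.5254,.1911,1.7124]
print("rim top pred",proj("top",world(S,[(-.092,0,.0575)])),"seen",k(96,166),"rim ctr",proj("top",world(S,[(-.093,0,.045)])))
P=[(.158,0,.0445),(-.053,.011,.0445),(-.053,-.011,.0445),(-.008,.011,.0445),(-.008,-.011,.0445)]
s,e=fit("top",P,[k(125,157),k(630,113),k(626,71),k(530,131),k(524,84)],[.57,-.08,1.71]);print(s,np.degrees(s[2]),e.round(2).tolist())
n=world(s,[(.16,0,.0445)]);print(n)
u=np.array([np.cos(S[2]),np.sin(S[2])]);m=world(S,[(-.093,0,.045)])[0,:2];d=n[0,:2]-m;print("nose along",d@u,"left",d@[-u[1],u[0]])
```

```text
rim top pred [[243.309 212.691]] seen (243.28428571428572, 213.28428571428572) rim ctr [[243.986  212.9754]]
[ 0.5629 -0.0726  1.7057] 97.72740610162298 [[1.67, -0.04], [0.32, 0.88], [-0.11, -0.4], [-0.36, 0.23], [-0.49, -0.35]]
[[0.5414 0.0859 0.0445]]
nose along -0.01340048673590707 left -0.0010203617548684484
```

Call:
{"name": "arm_command", "arguments": {
  "increments": [
    [[-0.0015,0.002,0],[0,0,0],0],
    [[-0.0025,0.006,0],[0,0,0],0],
    [[-0.003,0.01,0],[0,0,0],0],
    [[-0.0035,0.014,0],[0,0,0],0],
    [[-0.004,0.018,0],[0,0,0],0],
    [[-0.004,0.018,0],[0,0,0],0]
  ]
}}

```text
clock: 7.15
tcp_pos: [0.5506, 0.0091, 0.0452]
orientation: [-3.133, -0.226, -0.001]
contact_force: [0.2, 0.8, -1.2]
grip_width: 0.0099
```

Nose about 4 mm in, no contact force. Continue gently.

Call:
{"name": "arm_command", "arguments": {
  "increments": [
    [[-0.0004,0.003,0],[0,0,0],0],
    [[-0.0008,0.006,0],[0,0,0],0],
    [[-0.0008,0.006,0],[0,0,0],0]
  ]
}}

```text
clock: 7.45
tcp_pos: [0.5499, 0.0145, 0.0452]
orientation: [-3.133, -0.225, -0.002]
contact_force: [2.7, 0.9, -0.5]
grip_width: 0.0099
```

Call:
{"name": "arm_command", "arguments": {
  "increments": [
    [[0.0006,0.003,0],[0,0,0],0],
    [[0.0002,0.006,0],[0,0,0],0],
    [[-0.0002,0.009,0],[0,0,0],0],
    [[-0.0002,0.009,0],[0,0,0],0]
  ]
}}

```text
clock: 7.85
tcp_pos: [0.5491, 0.0236, 0.045]
orientation: [-3.133, -0.225, 0.0]
contact_force: [2.8, 0.9, -1.0]
grip_width: 0.0096
```

Call:
{"name": "arm_command", "arguments": {
  "increments": [
    [[0.0006,0.004,0],[0,0,0],0],
    [[0,0.008,0],[0,0,0],0],
    [[-0.0005,0.012,0],[0,0,0],0],
    [[-0.001,0.016,0],[0,0,0],0],
    [[-0.0015,0.02,0],[0,0,0],0],
    [[-0.0015,0.02,0],[0,0,0],0]
  ]
}}

```text
clock: 8.45
tcp_pos: [0.5474, 0.0438, 0.0449]
orientation: [-3.133, -0.226, 0.001]
contact_force: [-0.8, 0.2, -1.2]
grip_width: 0.0099
```

```bash
python3 -c "
from bench import r
o=r.get_obs();print(o['tcp_pos'],o['contact_force'],o['moment'])"
```

```text
[0.5473822  0.04383267 0.04494006] [-0.77506741  0.24231389 -1.19699482] [0.00637973 0.03499157 0.057886  ]
```

Call:
{"name": "arm_command", "arguments": {
  "increments": [
    [[-0.0006,0.004,0],[0,0,0],0],
    [[-0.0012,0.008,0],[0,0,0],0],
    [[-0.0017,0.012,0],[0,0,0],0],
    [[-0.0023,0.016,0],[0,0,0],0],
    [[-0.0028,0.02,0],[0,0,0],0],
    [[-0.0034,0.024,0],[0,0,0],0],
    [[-0.004,0.028,0],[0,0,0],0],
    [[-0.004,0.028,0],[0,0,0],0]
  ]
}}

```text
clock: 9.25
tcp_pos: [0.5436, 0.0717, 0.045]
orientation: [-3.133, -0.226, 0.0]
contact_force: [0.0, -0.3, -1.1]
grip_width: 0.0099
```

```bash
python3 -c "
from bench import r
o=r.get_obs();print(o['tcp_pos'],o['contact_force'],o['moment'])"
```

```text
[0.54356289 0.07174147 0.04501602] [ 0.02011232 -0.25126709 -1.1039739 ] [ 0.01323387 -0.0599971   0.00130724]
```

Call:
{"name": "arm_command", "arguments": {
  "increments": [
    [[0,0,0],[0,0,0],50],
    [[0,0,0],[0,0,0],50],
    [[0,0,0],[0,0,0],50],
    [[0,0,0],[0,0,0],50],
    [[0,0,0.04],[0,0,0],50],
    [[0,0,0.08],[0,0,0],50],
    [[0.006,-0.04,0.08],[0,0,0],50],
    [[0.0134,-0.09,0.08],[0,0,0],50],
    [[0.0134,-0.0945,0.08],[0,0,0],50],
    [[0.0134,-0.0945,0.08],[0,0,0],50]
  ]
}}

```text
clock: 10.25
tcp_pos: [0.5569, -0.026, 0.1253]
orientation: [3.134, 0.217, 0.0]
contact_force: [-0.0, 0.8, 0.1]
grip_width: 0.0426
```

```bash
python3 -c "
from bench import r
import cv2,numpy as np
o=r.get_obs();print(o['tcp_pos'],o['contact_force'],o['grip_width'])
t=r.grab_frame('top');s=r.grab_frame('side')
cv2.imwrite('pics/t5.png',t);cv2.imwrite('pics/s5.png',s)
a=cv2.resize(t[190:230,230:330],None,fx=7,fy=7,interpolation=2)
b=cv2.resize(s[175:217,240:340],None,fx=7,fy=7,interpolation=2)
cv2.imwrite('pics/v5.png',np.vstack([a,b]))"
```

```text
[ 0.55687403 -0.02596666  0.12525543] [-0.0070089   0.78001928  0.10436693] 0.042597315885716164
```

View pics/v5.png

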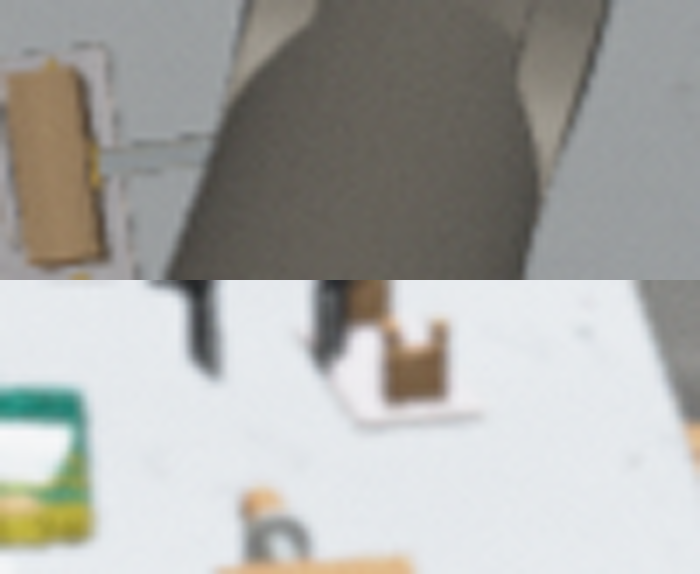

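Call:
{"name": "arm_command", "arguments": {
  "increments": [
    [[0.0006,0,-0.04],[0,0,0],50],
    [[0.0006,0,-0.07],[0,0,0],50],
    [[0.0006,0,-0.084],[0,0,0],50],
    [[0.0006,0,-0.084],[0,0,0],50],
    [[0.0006,0,-0.084],[0,0,0],50]
  ],
  "newtons": 20
}}

```text
clock: 10.85
tcp_pos: [0.5581, -0.0231, 0.0416]
orientation: [-3.133, -0.226, -0.001]
contact_force: [-0.4, 0.5, 0.2]
grip_width: 0.0428
```

```bash
python3 -c "
from bench import r
import cv2,numpy as np
o=r.get_obs();print(o['tcp_pos'],o['contact_force'],o['grip_width'])
s=r.grab_frame('side')
cv2.imwrite('pics/v6.png',cv2.resize(s[165:225,230:320],None,fx=8,fy=8,interpolation=2))"
```

```text
[ 0.55814177 -0.02307257  0.04164909] [-0.42113489  0.4838656   0.20094586] 0.042786874260930405
```

View pics/v6.png

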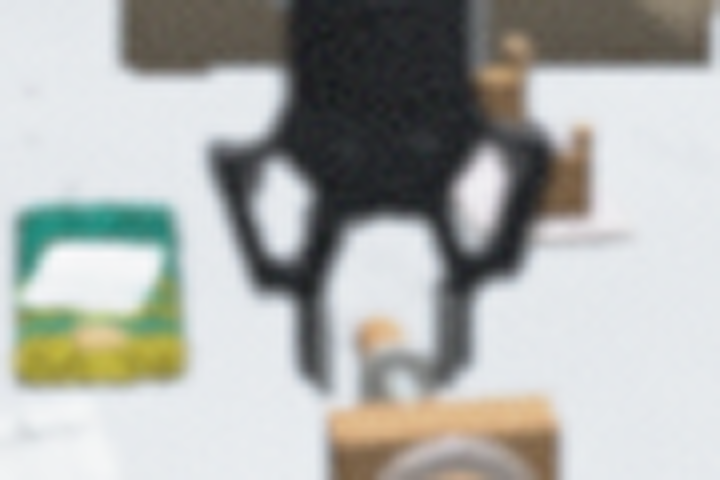

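Call:
{"name": "arm_command", "arguments": {
  "increments": [
    [[0,0,0],[0,0,0],35],
    [[0,0,0],[0,0,0],28],
    [[0,0,0],[0,0,0],24],
    [[0,0,0],[0,0,0],22],
    [[0,0,0],[0,0,0],22]
  ],
  "newtons": 20
}}

```text
clock: 11.4
tcp_pos: [0.558, -0.0236, 0.0414]
orientation: [-3.133, -0.224, -0.001]
contact_force: [-0.6, -0.1, 2.3]
grip_width: 0.0212
```

Call:
{"name": "arm_command", "arguments": {
  "increments": [
    [[0,0,0.001],[0,0,0],20],
    [[0,0,0.002],[0,0,0],15],
    [[0,0,0.002],[0,0,0],10],
    [[0,0,0.002],[0,0,0],10]
  ],
  "newtons": 30
}}

```text
clock: 11.8
tcp_pos: [0.5575, -0.0237, 0.043]
orientation: [3.134, 0.224, -0.0]
contact_force: [0.7, 1.1, -0.3]
grip_width: 0.0205
```

```bash
python3 -c "
from bench import r
o=r.get_obs();print(o['tcp_pos'],o['contact_force'],o['moment'],o['grip_width'])"
```

```text
[ 0.55754523 -0.02368376  0.04295121] [ 0.68946543  1.14355098 -0.31100558] [-0.07188803 -0.0811213  -0.01475258] 0.020513204333132293
```

Call:
{"name": "arm_command", "arguments": {
  "increments": [
    [[-0.0003,0.002,0],[0,0,0],10],
    [[-0.0006,0.004,0.0005],[0,0,0],10],
    [[-0.0009,0.006,0.0005],[0,0,0],10],
    [[-0.0011,0.008,0.001],[0,0,0],10],
    [[-0.0014,0.01,0.001],[0,0,0],10],
    [[-0.0017,0.012,0.001],[0,0,0],10],
    [[-0.002,0.014,0.001],[0,0,0],10],
    [[-0.0023,0.016,0.001],[0,0,0],10]
  ]
}}

```text
clock: 12.6
tcp_pos: [0.5553, -0.0076, 0.0441]
orientation: [3.133, 0.224, 0.0]
contact_force: [0.5, -1.0, -0.8]
grip_width: 0.0209
```

Call:
{"name": "arm_command", "arguments": {
  "increments": [
    [[-0.0003,0.002,0],[0,0,0],5],
    [[-0.0006,0.004,0],[0,0,0],5],
    [[-0.0009,0.006,0],[0,0,0],5],
    [[-0.0011,0.008,0],[0,0,0],5],
    [[-0.0014,0.01,0],[0,0,0],5],
    [[-0.0017,0.012,0],[0,0,0],5],
    [[-0.002,0.014,0],[0,0,0],5],
    [[-0.0023,0.016,0],[0,0,0],5]
  ],
  "newtons": 45
}}

```text
clock: 13.4
tcp_pos: [0.5535, 0.007, 0.0444]
orientation: [3.132, 0.223, 0.002]
contact_force: [1.9, -7.7, 2.6]
grip_width: 0.0204
```

Call:
{"name": "arm_command", "arguments": {
  "increments": [
    [[-0.0003,0.002,0.0005],[0,0,0],5],
    [[-0.0006,0.004,0.0005],[0,0,0],5],
    [[-0.0009,0.006,0.0005],[0,0,0],5],
    [[-0.0011,0.008,0.0005],[0,0,0],5],
    [[-0.0014,0.01,0.0005],[0,0,0],5],
    [[-0.0017,0.012,0.0005],[0,0,0],5],
    [[-0.002,0.014,0.0005],[0,0,0],5],
    [[-0.0023,0.016,0.0005],[0,0,0],5]
  ]
}}

```text
clock: 14.2
tcp_pos: [0.5515, 0.0197, 0.0451]
orientation: [3.129, 0.218, 0.004]
contact_force: [1.7, -14.7, 3.4]
grip_width: 0.0204
```

Call:
{"name": "arm_command", "arguments": {
  "increments": [
    [[0,0,0],[0,0,0],5],
    [[0,0,0],[0,0,0],5],
    [[0,0,0],[0,0,0],5]
  ]
}}

```text
clock: 14.5
tcp_pos: [0.5515, 0.0201, 0.0451]
orientation: [3.129, 0.219, 0.003]
contact_force: [0.7, -14.1, 1.6]
grip_width: 0.0204
```

```bash
python3 -c "
from bench import r
import cv2
o=r.get_obs();print(o['tcp_pos'],o['orientation'],o['contact_force'],o['moment'],o['grip_width'])
t=r.grab_frame('top');cv2.imwrite('pics/v7.png',cv2.resize(t[185:235,230:320],None,fx=8,fy=8,interpolation=2))"
```

```text
[0.55150352 0.02014614 0.0451417 ] [3.12930096 0.21910383 0.00332009] [  0.72788494 -14.14076265   1.58940055] [-3.00414808 -0.27301495  0.07271342] 0.020445647072131718
```

View pics/v7.png

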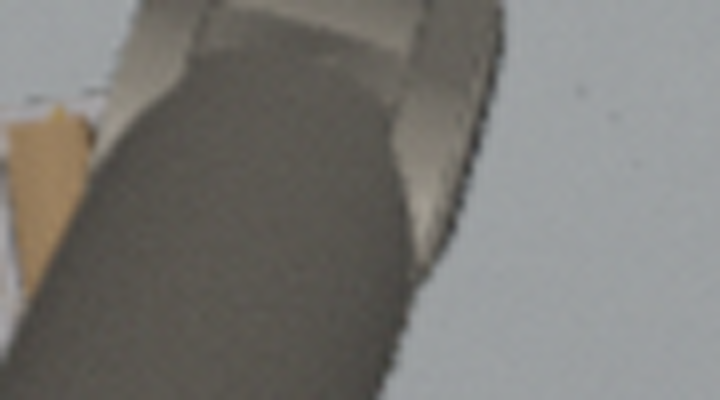

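Call:
{"name": "arm_command", "arguments": {
  "increments": [
    [[-0.0001,0.0005,0.0003],[0,0,0],5],
    [[-0.0002,0.001,0.0003],[0,0,0],5],
    [[-0.0002,0.0015,0.0003],[0,0,0],5],
    [[-0.0003,0.002,0.0003],[0,0,0],5]
  ]
}}

```text
clock: 14.95
tcp_pos: [0.5512, 0.0221, 0.0453]
orientation: [3.129, 0.219, 0.003]
contact_force: [1.3, -14.2, 2.7]
grip_width: 0.0201
```

```bash
python3 -c "
from bench import r
o=r.get_obs();print(o['tcp_pos'],o['orientation'],o['contact_force'],o['moment'],o['grip_width'])"
```

```text
[0.55117226 0.02210413 0.0453062 ] [3.12919042 0.21891508 0.00315468] [  1.32454531 -14.20576843   2.71046296] [-2.98707137 -0.35214525  0.09455231] 0.020147365222264395
```

Call:
{"name": "arm_command", "arguments": {
  "increments": [
    [[0,0,0.0003],[0,0,0],0],
    [[-0.0002,0.001,0.0003],[0,0,0],0],
    [[-0.0003,0.002,0.0003],[0,0,0],0],
    [[-0.0004,0.003,0.0003],[0,0,0],0],
    [[-0.0006,0.004,0.0003],[0,0,0],0],
    [[-0.0007,0.005,0.0003],[0,0,0],0],
    [[-0.0009,0.006,0.0003],[0,0,0],0],
    [[-0.001,0.007,0.0003],[0,0,0],0],
    [[-0.0011,0.008,0.0003],[0,0,0],0]
  ],
  "newtons": 70
}}

```text
clock: 15.85
tcp_pos: [0.5501, 0.0297, 0.0457]
orientation: [3.129, 0.219, 0.003]
contact_force: [1.7, -15.9, 2.3]
grip_width: 0.0195
```

Call:
{"name": "arm_command", "arguments": {
  "increments": [
    [[0,0,0.001],[0,0,0],0],
    [[-0.0001,0.001,0.001],[0,0,0],0],
    [[-0.0003,0.002,0.001],[0,0,0],0],
    [[-0.0004,0.003,0.001],[0,0,0],0],
    [[-0.0006,0.004,0.001],[0,0,0],0],
    [[-0.0007,0.005,0.001],[0,0,0],0],
    [[-0.0009,0.006,0.001],[0,0,0],0]
  ]
}}

```text
clock: 16.55
tcp_pos: [0.5487, 0.0373, 0.0462]
orientation: [3.13, 0.22, 0.001]
contact_force: [1.7, -10.5, -0.3]
grip_width: 0.0196
```

```bash
python3 -c "
from bench import r
import cv2
o=r.get_obs();print(o['tcp_pos'],o['orientation'],o['contact_force'],o['moment'],o['grip_width'])
cv2.imwrite('pics/t8.png',r.grab_frame('top'));s=r.grab_frame('side');cv2.imwrite('pics/v8.png',cv2.resize(s[170:225,230:320],None,fx=8,fy=8,interpolation=2))"
```

```text
[0.54870975 0.03729657 0.04618492] [3.13029127e+00 2.20251797e-01 1.47313073e-03] [  1.65350137 -10.54230005  -0.26930202] [-2.55571316 -0.37044669 -0.03666892] 0.01962531557344652
```

View pics/v8.png

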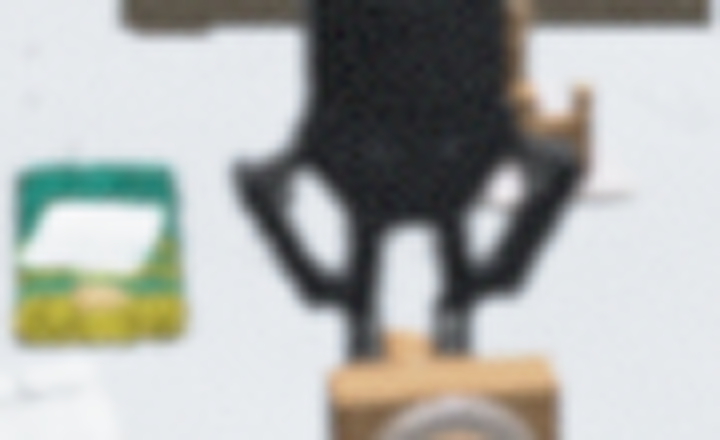

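Call:
{"name": "arm_command", "arguments": {
  "increments": [
    [[-0.0002,0.001,0.0003],[0,0,0],0],
    [[-0.0003,0.002,0.0003],[0,0,0],0],
    [[-0.0005,0.004,0.0003],[0,0,0],0],
    [[-0.0007,0.005,0.0003],[0,0,0],0],
    [[-0.001,0.007,0.0003],[0,0,0],0],
    [[-0.0012,0.008,0.0003],[0,0,0],0],
    [[-0.0014,0.01,0.0003],[0,0,0],0],
    [[-0.0016,0.011,0.0003],[0,0,0],0],
    [[-0.0018,0.013,0.0003],[0,0,0],0],
    [[-0.002,0.014,0.0003],[0,0,0],0]
  ]
}}

```text
clock: 17.65
tcp_pos: [0.5467, 0.051, 0.0466]
orientation: [3.13, 0.22, 0.001]
contact_force: [1.2, -12.3, -0.1]
grip_width: 0.0198
```

Call:
{"name": "arm_command", "arguments": {
  "increments": [
    [[-0.0001,0.001,0.0003],[0,0,0],0],
    [[-0.0003,0.002,0.0003],[0,0,0],0],
    [[-0.0004,0.003,0.0003],[0,0,0],0],
    [[-0.0006,0.004,0.0003],[0,0,0],0],
    [[-0.0007,0.005,0.0003],[0,0,0],0],
    [[-0.0009,0.006,0.0003],[0,0,0],0],
    [[-0.001,0.007,0.0003],[0,0,0],0]
  ]
}}

```text
clock: 18.35
tcp_pos: [0.5456, 0.0581, 0.0467]
orientation: [3.13, 0.22, 0.001]
contact_force: [1.5, -11.2, -0.2]
grip_width: 0.0197
```

Near the expected stop (~y 0.066); now small steps.

Call:
{"name": "arm_command", "arguments": {
  "increments": [
    [[-0.0001,0.001,0],[0,0,0],0],
    [[-0.0003,0.002,0],[0,0,0],0],
    [[-0.0004,0.003,0],[0,0,0],0],
    [[-0.0004,0.003,0],[0,0,0],0]
  ]
}}

```text
clock: 18.75
tcp_pos: [0.5452, 0.0611, 0.0468]
orientation: [3.13, 0.22, 0.001]
contact_force: [2.6, -12.3, 0.2]
grip_width: 0.0197
```

Call:
{"name": "arm_command", "arguments": {
  "increments": [
    [[-0.0001,0.001,0],[0,0,0],0],
    [[-0.0003,0.002,0],[0,0,0],0],
    [[-0.0003,0.002,0],[0,0,0],0]
  ]
}}

```text
clock: 19.05
tcp_pos: [0.5449, 0.0629, 0.0468]
orientation: [3.13, 0.22, 0.001]
contact_force: [2.3, -11.5, 0.3]
grip_width: 0.0195
```

Call:
{"name": "arm_command", "arguments": {
  "increments": [
    [[-0.0001,0.001,0],[0,0,0],0],
    [[-0.0002,0.0015,0],[0,0,0],0],
    [[-0.0002,0.0015,0],[0,0,0],0]
  ]
}}

```text
clock: 19.35
tcp_pos: [0.5447, 0.0643, 0.0468]
orientation: [3.13, 0.22, 0.001]
contact_force: [1.3, -11.6, 1.6]
grip_width: 0.0199
```

Call:
{"name": "arm_command", "arguments": {
  "increments": [
    [[-0.0001,0.0005,0],[0,0,0],0],
    [[-0.0001,0.001,0],[0,0,0],0],
    [[-0.0001,0.001,0],[0,0,0],0]
  ]
}}

```text
clock: 19.65
tcp_pos: [0.5446, 0.0652, 0.0468]
orientation: [3.13, 0.22, 0.001]
contact_force: [2.0, -12.5, 0.5]
grip_width: 0.02
```

Call:
{"name": "arm_command", "arguments": {
  "increments": [
    [[-0.0001,0.0005,0],[0,0,0],0],
    [[-0.0001,0.001,0],[0,0,0],0],
    [[-0.0001,0.001,0],[0,0,0],0]
  ]
}}

```text
clock: 19.95
tcp_pos: [0.5445, 0.0661, 0.0468]
orientation: [3.13, 0.22, 0.001]
contact_force: [1.9, -13.3, 1.9]
grip_width: 0.0196
```

Call:
{"name": "arm_command", "arguments": {
  "increments": [
    [[-0.0001,0.0005,0],[0,0,0],0],
    [[-0.0001,0.001,0],[0,0,0],0],
    [[-0.0001,0.001,0],[0,0,0],0]
  ]
}}

```text
clock: 20.25
tcp_pos: [0.5444, 0.067, 0.0469]
orientation: [3.13, 0.22, 0.001]
contact_force: [0.7, -13.0, 1.6]
grip_width: 0.0199
```

Call:
{"name": "arm_command", "arguments": {
  "increments": [
    [[-0.0001,0.0005,0.0004],[0,0,0],0],
    [[-0.0001,0.001,0.0004],[0,0,0],0],
    [[-0.0001,0.001,0.0004],[0,0,0],0]
  ]
}}

```text
clock: 20.55
tcp_pos: [0.5443, 0.0672, 0.047]
orientation: [3.129, 0.219, 0.001]
contact_force: [2.3, -14.7, -0.7]
grip_width: 0.0195
```

Call:
{"name": "arm_command", "arguments": {
  "increments": [
    [[-0.0001,0.0005,0],[0,0,0],0],
    [[-0.0001,0.001,0],[0,0,0],0],
    [[-0.0001,0.001,0],[0,0,0],0]
  ]
}}

```text
clock: 20.85
tcp_pos: [0.5443, 0.0672, 0.0471]
orientation: [3.128, 0.218, 0.001]
contact_force: [2.0, -16.4, -2.2]
grip_width: 0.0203
```

Call:
{"name": "arm_command", "arguments": {
  "increments": [
    [[0.0002,-0.0015,-0.0005],[0,0,0],0],
    [[0.0004,-0.003,-0.0005],[0,0,0],0],
    [[0.0004,-0.003,-0.0005],[0,0,0],0]
  ]
}}

```text
clock: 21.15
tcp_pos: [0.5443, 0.0671, 0.0468]
orientation: [3.131, 0.22, -0.0]
contact_force: [0.3, -10.2, 2.4]
grip_width: 0.02
```

Call:
{"name": "arm_command", "arguments": {
  "increments": [
    [[0,0,0],[0,0,0],24],
    [[0,0,0],[0,0,0],27],
    [[0,0,0],[0,0,0],32],
    [[0,0,0],[0,0,0],40],
    [[0,0,0],[0,0,0],50],
    [[0,0,0],[0,0,0],50]
  ]
}}

```text
clock: 21.75
tcp_pos: [0.5443, 0.0704, 0.0466]
orientation: [-3.133, -0.225, 0.0]
contact_force: [0.3, 0.3, -0.0]
grip_width: 0.0426
```

```bash
python3 -c "
from bench import r
o=r.get_obs();print(o['tcp_pos'],o['contact_force'],o['grip_width'])"
```

```text
[0.54434608 0.07043198 0.04662152] [ 0.34609278  0.34429923 -0.04548453] 0.04262669646735137
```

Retreat up and away from the view, then check.

Call:
{"name": "arm_command", "arguments": {
  "increments": [
    [[0,0,0.03],[0,0,0],50],
    [[0,0,0.08],[0,0,0],50],
    [[0,0,0.13],[0,0,0],50],
    [[-0.02,-0.05,0.15],[0,0,0],50],
    [[-0.02,-0.1,0.15],[0,0,0],50],
    [[-0.02,-0.15,0.15],[0,0,0],50],
    [[-0.02,-0.2,0.15],[0,0,0],50],
    [[-0.02,-0.2,0.15],[0,0,0],50],
    [[-0.02,-0.2,0.15],[0,0,0],50]
  ]
}}

```text
clock: 22.65
tcp_pos: [0.524, -0.1321, 0.1968]
orientation: [3.134, 0.218, 0.0]
contact_force: [-0.3, 0.1, 0.3]
grip_width: 0.0425
```

```bash
python3 -c "
from bench import r
import cv2,numpy as np
o=r.get_obs();print(o['tcp_pos'],o['contact_force'],o['grip_width'])
t=r.grab_frame('top');s=r.grab_frame('side')
a=cv2.resize(t[190:240,175:275],None,fx=7,fy=7,interpolation=2)
b=cv2.resize(s[190:222,240:340],None,fx=7,fy=7,interpolation=2)
cv2.imwrite('pics/v9.png',np.vstack([a,b]))"
```

```text
[ 0.52396867 -0.13214258  0.1968027 ] [-0.31644136  0.05881135  0.3457748 ] 0.04251984606545169
```

View pics/v9.png

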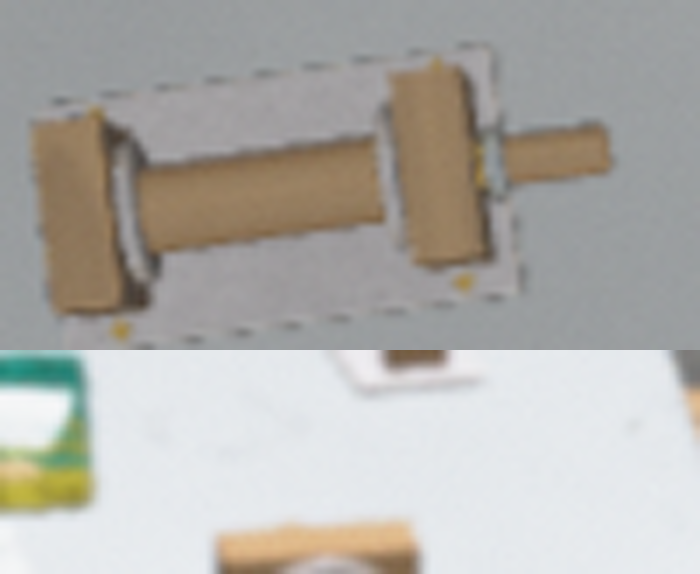

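Run:
```python
from h import *
S=[.5254,.1911,1.7124]
p=proj("top",world(S,[(-.146,-.011,.045),(-.146,.011,.045),(-.093,0,.061),(-.101,0,.061)]))
print((p-[175,190]+.43)*7)
```

```text
[[606.37100448 121.54718778]
 [613.18406718 172.71305912]
 [482.86289444 160.87225424]
 [501.82847652 158.31143775]]
```

Call:
{"name": "arm_command", "arguments": {
  "increments": [
    [[0.01,0.05,0],[0,0,0],0],
    [[0.02,0.1,0],[0,0,0],0],
    [[0.0287,0.14,-0.03],[0,0,0],0],
    [[0.0287,0.14,-0.08],[0,0,0],0],
    [[0.0287,0.14,-0.13],[0,0,0],0],
    [[0.0287,0.14,-0.15],[0,0,0],0],
    [[0.0287,0.14,-0.15],[0,0,0],0],
    [[0.0287,0.14,-0.15],[0,0,0],0]
  ],
  "newtons": 20
}}

```text
clock: 23.55
tcp_pos: [0.5533, 0.0112, 0.047]
orientation: [-3.133, -0.227, 0.0]
contact_force: [0.0, -0.0, 0.4]
grip_width: 0.0002
```

Call:
{"name": "arm_command", "arguments": {
  "increments": [
    [[-0.0009,0.006,0],[0,0,0],0],
    [[-0.0017,0.012,0],[0,0,0],0],
    [[-0.0026,0.018,0],[0,0,0],0],
    [[-0.0031,0.022,0],[0,0,0],0],
    [[-0.0034,0.024,0],[0,0,0],0],
    [[-0.0034,0.024,0],[0,0,0],0]
  ]
}}

```text
clock: 24.15
tcp_pos: [0.5498, 0.0342, 0.0468]
orientation: [-3.133, -0.225, -0.0]
contact_force: [-0.4, -0.9, -0.1]
grip_width: 0.0001
```

Call:
{"name": "arm_command", "arguments": {
  "increments": [
    [[-0.0001,0.001,0],[0,0,0],0],
    [[-0.0003,0.002,0],[0,0,0],0],
    [[-0.0004,0.003,0],[0,0,0],0],
    [[-0.0004,0.003,0],[0,0,0],0]
  ]
}}

```text
clock: 24.55
tcp_pos: [0.5495, 0.0352, 0.0467]
orientation: [3.132, 0.222, 0.001]
contact_force: [1.1, -4.3, 0.8]
grip_width: -0.0001
```

Call:
{"name": "arm_command", "arguments": {
  "increments": [
    [[-0.0001,0.001,0],[0,0,0],0],
    [[-0.0003,0.002,0],[0,0,0],0],
    [[-0.0003,0.002,0],[0,0,0],0]
  ]
}}

```text
clock: 24.85
tcp_pos: [0.5495, 0.0353, 0.0468]
orientation: [3.13, 0.22, 0.002]
contact_force: [0.7, -10.1, -1.1]
grip_width: 0.0001
```

Contact at y ≈ 0.0352; push up gently to ~17 N to tell the stop from the brake.

Call:
{"name": "arm_command", "arguments": {
  "increments": [
    [[-0.0001,0.001,0],[0,0,0],0],
    [[-0.0002,0.0015,0],[0,0,0],0],
    [[-0.0002,0.0015,0],[0,0,0],0]
  ]
}}

```text
clock: 25.15
tcp_pos: [0.5494, 0.0354, 0.0468]
orientation: [3.129, 0.217, 0.003]
contact_force: [2.0, -13.4, -1.5]
grip_width: 0.0003
```

Call:
{"name": "arm_command", "arguments": {
  "increments": [
    [[-0.0001,0.0005,0],[0,0,0],0],
    [[-0.0001,0.001,0],[0,0,0],0],
    [[-0.0001,0.001,0],[0,0,0],0]
  ]
}}

```text
clock: 25.45
tcp_pos: [0.5495, 0.0354, 0.0469]
orientation: [3.128, 0.216, 0.003]
contact_force: [2.7, -15.0, -1.5]
grip_width: -0.0002
```

Call:
{"name": "arm_command", "arguments": {
  "increments": [
    [[0.001,-0.008,0],[0,0,0],0],
    [[0.003,-0.02,0],[0,0,0],0],
    [[0.006,-0.04,0],[0,0,0],0],
    [[0.006,-0.04,0.05],[0,0,0],0],
    [[0.006,-0.06,0.1],[0,0,0],0],
    [[0.006,-0.06,0.15],[0,0,0],0],
    [[0.006,-0.06,0.15],[0,0,0],0],
    [[0.006,-0.06,0.15],[0,0,0],0]
  ]
}}

```text
clock: 26.25
tcp_pos: [0.5556, -0.0184, 0.1981]
orientation: [-3.132, -0.225, -0.005]
contact_force: [-0.6, 0.0, -1.0]
grip_width: -0.0004
```

```bash
python3 -c "
from bench import r
o=r.get_obs();print(o['tcp_pos'],o['contact_force'],abs(o['qvel']).max())
print(r.hand_in())"
```

```text
[ 0.55560276 -0.01835619  0.19811063] [-0.64915972  0.04258688 -1.01322504] 0.04333096497537921
the job is handed in; nothing more can be done
None
```

The axle is in the bore against a rigid stop and let go, and the job was handed in at about 26 s of the 69 s allowed. I gripped it by the shaft and put the nose about 70 mm in. Then I let go, took it again by the knob, and pushed it through the brake.

**Force:** The highest push I read was about 16 N. Part of that came from a slight tilt binding in the bore; raising the grip by about 1 mm brought the drag down to 10–13 N.

**Last checks:**
- **Stop:** At the end of the push the tool stopped at y = 0.0672 m while the force rose from 13 to 16 N. I then pushed the knob end with the fingers shut. It held still (within about 0.1 mm) up to 15 N, which points to the stop and not the brake.
- **Picture:** The last top view, taken before that extra push, shows the collar against the brass rim. The knob end is where it should be for home. The collar itself looks about 1 mm short, which is within picture and calibration error, so I relied on the felt stop.
- **Goods around it:** The robot was clear of everything at hand-in. I didn't take a separate picture to confirm that the scrubby, coasters and glasses sleeve had not moved, but the arm was never planned near them.

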